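# Load the battery and start the patio mister

## Task

Put the battery pack fully home, flat and square in the pocket of the mister's console with its nose in the notch, and let go of it. Then start the mister by pressing its keys fully down one at a time, letting each come up before the next: the round key, then the bar, then the square, then the round key once more. Press no key before the battery is home, never press the cross key, and leave everything else on the table where it stands.

Things in the scene. Friction and masses are not known exactly. Their poses are not given: they have to be found in the camera images.
- console: Grey mister controller console fixed on the table, 160 (x) x 190 (y) x 36 mm. Origin: at table level, 90 mm behind its front (-x) edge, 70 mm before its rear edge, centred in y. The row of keys is 58 mm in front (-x) of the origin. Its +x points away from the robot, within 0.3 rad. It stands left or right of the table's middle.
- pocket (a point): Centre of the floor of the console's battery pocket (without notch), 20 mm above the table, 16 mm below the console's top, 32 mm in +x and 8 mm in -y from the console's origin. Axes as the console's. The pocket is 48 (x) x 70 (y) mm; a centred notch 26 mm wide (x) goes on 16 mm beyond its +y end for the nose. A seated battery has its origin here and its axes along these.
- battery: Loose flat battery pack, black, about 180 g: block 44 (x) x 66 (y) x 18 mm; nose 22 mm wide (x), 14 mm long, 18 mm high in the middle of its +y end; on top a centred grey grip rib 18 (x) x 50 (y) x 22 mm, its top 40 mm above the underside. Origin: centre of the underside of the block without nose. Lies upright on the table, any yaw.
- battery_nose (a point): Middle of the end face of the battery's nose, 47 mm from the battery's origin along its +y, 9 mm above its underside.
- key_round (a joint): Joint: travel of the round key, 0 = up, 0.006 m = fully down; a spring returns it; fully down takes about 4.5 N.
- key_round_top (a point): Centre of the top of the round key's white cap (a disc, 30 mm across, 8 mm high, on a 36 x 37 x 4 mm black housing on the console). At rest 48 mm above the table; moves with the key. Axes as the console's, z up. The four keys stand in a row along the console's y, 42 mm apart, in an order that changes from run to run.
- key_bar (a joint): Joint: travel of the bar key, 0 = up, 0.006 m = fully down; a spring returns it; fully down takes about 4.5 N.
- key_bar_top (a point): Centre of the top of the bar key's white cap (a narrow bar, 33 (x) x 11 (y) mm, 8 mm high, on a 36 x 37 x 4 mm black housing on the console). At rest 48 mm above the table; moves with the key. Axes as the console's, z up. The four keys stand in a row along the console's y, 42 mm apart, in an order that changes from run to run.
- key_square (a joint): Joint: travel of the square key, 0 = up, 0.006 m = fully down; a spring returns it; fully down takes about 4.5 N.
- key_square_top (a point): Centre of the top of the square key's white cap (a square, 27 x 27 mm, 8 mm high, on a 36 x 37 x 4 mm black housing on the console). At rest 48 mm above the table; moves with the key. Axes as the console's, z up. The four keys stand in a row along the console's y, 42 mm apart, in an order that changes from run to run.
- key_cross (a joint): Joint: travel of the cross key, 0 = up, 0.006 m = fully down; a spring returns it; fully down takes about 4.5 N.
- key_cross_top (a point): Centre of the top of the cross key's white cap (a plus-shaped cross, 32 mm across, arms 10 mm wide, 8 mm high, on a 36 x 37 x 4 mm black housing on the console). At rest 48 mm above the table; moves with the key. Axes as the console's, z up. The four keys stand in a row along the console's y, 42 mm apart, in an order that changes from run to run.
- dispenser: Bystander: empty white plastic push dispenser, loose, body 58 mm across, 160 mm high with its pump head; spout reaches 32 mm to its -x. Origin: centre of its underside. Near the battery.
- tumbler: Bystander: clear glass tumbler, loose, 68 mm across, 95 mm high. Origin: centre of its underside. Near the battery.
- coaster: Bystander: round walnut coaster, loose, 90 mm across, 9 mm thick. Origin: centre of its underside. Near an end of the battery.
- sunscreen: Bystander: upright sunscreen stick, loose, 34 mm across, 77 mm high. Origin: centre of its underside. In front of the console's keys.
- succulent: Bystander: succulent in a white pot, loose, 68 mm across, about 88 mm high. Origin: centre of its underside. Behind the console.
- case: Bystander: open black hard case with mirrored sunglasses in it, loose, 70 (x) x 160 (y) mm and 30 mm high, its lid standing up behind it to about 100 mm. Origin: centre of the underside of its lower shell. At the back of the table.
- dish: Bystander: red ceramic dish, loose, 100 mm across, 35 mm high. Origin: centre of its underside. At the back of the table.
Things that resemble listed ones, but are neither listed nor needed, are in the scene too. Of the things shaped like the battery, the black one is meant.

How it is judged (in metres and radians):
On the way, in this order (a step that is already met when the one before it is completed fails the run):
1. the battery is home in the pocket and let go, all keys up (horizontal distance between battery and pocket below 0.005 m and z of battery in the frame of pocket below 0.003 m and angle between battery's own z axis and vertical below 0.05 rad and angle between the y axis of battery and the y axis of pocket, either way round below 0.1 rad and y of battery_nose in the frame of pocket above 0.03 m and contact force between the fingers and battery below 0.1 N and value of joint each of key_round, key_bar, key_square, key_cross below 0.0015 m), for 0.2 s.
2. the round key alone is pressed (horizontal distance between battery and pocket below 0.005 m and z of battery in the frame of pocket below 0.003 m and angle between battery's own z axis and vertical below 0.05 rad and angle between the y axis of battery and the y axis of pocket, either way round below 0.1 rad and y of battery_nose in the frame of pocket above 0.03 m and value of joint key_round above 0.0045 m and value of joint each of key_bar, key_square, key_cross below 0.0015 m), for 0.1 s.
3. the bar key alone is pressed (horizontal distance between battery and pocket below 0.005 m and z of battery in the frame of pocket below 0.003 m and angle between battery's own z axis and vertical below 0.05 rad and angle between the y axis of battery and the y axis of pocket, either way round below 0.1 rad and y of battery_nose in the frame of pocket above 0.03 m and value of joint key_bar above 0.0045 m and value of joint each of key_round, key_square, key_cross below 0.0015 m), for 0.1 s.
4. the square key alone is pressed (horizontal distance between battery and pocket below 0.005 m and z of battery in the frame of pocket below 0.003 m and angle between battery's own z axis and vertical below 0.05 rad and angle between the y axis of battery and the y axis of pocket, either way round below 0.1 rad and y of battery_nose in the frame of pocket above 0.03 m and value of joint key_square above 0.0045 m and value of joint each of key_round, key_bar, key_cross below 0.0015 m), for 0.1 s.
5. the round key alone is pressed again (all of step 2), for 0.1 s.
At the end, for the whole second after the job is handed in: The battery lies in the console's pocket, let go and at rest: within 5 mm of the pocket's centre, its underside within 3 mm of the floor, level within 0.05 rad, square within 0.1 rad, nose in the notch; all four keys are up again (within 1.5 mm); each bystander is within 20 mm of where it stood (all of step 1 and linear speed of battery below 0.01 m/s and distance of each of dispenser, tumbler, coaster, sunscreen, succulent, case, dish from where it was at the start of the episode below 0.02 m); the robot touches nothing.
It fails at once if the cross key is pressed (3 mm or more) (value of joint key_cross above 0.003 m).
It fails at once if two keys are down (3 mm or more) at once (value of joint each of key_round, key_bar above 0.003 m or value of joint each of key_round, key_square above 0.003 m or value of joint each of key_bar, key_square above 0.003 m).
It fails at once if a key is pressed (3 mm or more) while the battery is not home in the pocket (value of joint any of key_round, key_bar, key_square, key_cross above 0.003 m and not (horizontal distance between battery and pocket below 0.005 m and z of battery in the frame of pocket below 0.003 m and angle between battery's own z axis and vertical below 0.05 rad and angle between the y axis of battery and the y axis of pocket, either way round below 0.1 rad and y of battery_nose in the frame of pocket above 0.03 m)).
It fails at once if a bystander is moved by more than 20 mm (distance of any of dispenser, tumbler, coaster, sunscreen, succulent, case, dish from where it was at the start of the episode above 0.02 m).
It fails at once if a bystander is tipped by more than 0.35 rad (angle between any of dispenser, tumbler, coaster, sunscreen, succulent, case, dish's own z axis and vertical above 0.35 rad).
It also fails if it takes over 61 s, if anything falls off the work surface, if the arm or the gripper's body presses on something with over 40 N, if the wrist force passes 120 N, or if a joint passes its speed limit or range.

## Robot

A 6-joint arm with a two-finger parallel gripper is mounted at the origin on the work surface. World frame = base frame: x ahead of the robot, y to its left, z up, the work surface at z = 0. Lengths are in m, angles in degrees, forces in N, time in s.
With the tool pointing down it reaches from about 0.4 to 0.825 m from the base axis. Payload 7 kg.
Tool frame: the origin (TCP) lies on the centre line of the jaws, within the pads' length; the fingertips stand 19 mm ahead of it and the grasp point (between the pads) is the TCP; z points along the fingers, y is the line along which they close (so a half turn about z gives the same grasp; the last joint's range is limited). The gripper opens to 88 mm and grips with 3 to 60 N. Pads are 19 mm wide; open, the fingers measure 130 mm over their backs; the gripper's body (78 mm by 193 mm) begins 47 mm behind the grasp point.
Start: joints at [82.397, 20.546, 0.682, 0, -70.136, -16.507], TCP at [0.276, 0.616, 0.246] pointing down, gripper open.
Joint ranges: [-176.03, 176.03], [-82.01, 121.73], [-58.28, 71.71], [-173.87, 95.51], [-174.79, -0.11], [-173.66, 173.66]. Speed limits (degrees/s): [136.94, 136.94, 172.46, 180, 180, 180].

## Interface

Orientations are given as [roll, pitch, yaw] about the fixed x, y, z axes, in that order (R = Rz(yaw) Ry(pitch) Rx(roll)).
In Python, from plant import ctrl gives the robot as it stands.
- The arm moves only by the tool move_arm, never from a script. Its argument "motion" is a list of rows, each a list of 3 entries, a list of its own where there are three numbers: the shift along the tool's x, y, z in mm, then the turn, a rotation vector about the tool's x, y, z in degrees, then the closure, from 0 (fully open) to 1 (shut). A call has 1 to 10 rows; each row is the pose to reach, as a shift and turn from the pose commanded when the call began, along the tool's axes at that moment; what a row does not reach only later rows make up. A row lasts 1/12 s, in which the tool goes at most 41.7 mm and 7.16 degrees, less where a joint would pass 70% of its speed; a pose out of reach is approached as far as the arm can. A call with a gripper value outside its range is refused whole. The fingers move at their own pace and stop on an object; the grip force is fixed at half the most. Time passes only in rows, so rows that repeat a pose let the fingers close. It gives the time, the measured TCP pose, the force, the opening and the grip force at its end, in the units of the state.
- ctrl.get_obs(): the state, without advancing time (a new reading comes with each control period).
- ctrl.snapshot(name): name is "scene" or "top" or "wrist"; returns a dict with "color" (384x512x3 uint8, blue, green, red), "camera_matrix" (3x3 intrinsics, pixels), "cam_to_world" (4x4, takes a point from camera to world coordinates). Camera axes: x right, y up, looking along -z (the intrinsics and any distortion apply to the point x, -y, -z); pixel columns grow to the right and rows downward; lengths in m; the calibration is good to about 2 mm. The wrist camera is an equidistant fisheye: a pixel r from the principal point sees the ray r / f radians off the axis. A picture is of the moment at which its call begins. There is no depth.
- ctrl.close_job(): hands the job in; it is judged then, once.
The state is a dict: "clock": time; "joint_pos": joint angles; "qvel": joint speeds; "tau": joint torques, N m; "tool_pos": TCP position; "orientation": TCP orientation; "force": force on the tool from outside, world axes, zero at the start; "moment": the same for the moment, N m; "opening": finger opening in m; "gripper_force": force on a finger pad.
Only numpy, scipy, OpenCV 4.12 (cv2) and the standard library are available. Lean on these libraries where they do the work, as an engineer would, in place of code of your own. Each camera call takes 0.05 s, during which the arm holds its last target. There are 200 camera calls.

## Working session

There is one attempt and no reset: what is moved stays moved. The work goes in short steps, Python scripts to look and compute and a tool call to move; the robot and the scene stay as the last step left them, time stands still between calls to the robot, and variables do not carry over. Pictures are saved under pics/ and viewed, at most 10 in all, crops included, and the job is handed in when it is done.

Besides the shell and the picture viewer there is one more tool, called after "Request:" by a JSON object that holds its "api" and its "payload", one argument or row to a line. move_arm: Moves the arm, as the interface text tells. Its arguments: {"type":"object","properties":{"motion":{"type":"array"}},"required":["motion"]}

```bash
mkdir -p pics; ls
cat > h.py <<'E'
import numpy as np, cv2, pickle
from plant import ctrl
def snap(cam,name):
    s=ctrl.snapshot(cam); cv2.imwrite(f'pics/{name}.png',s['color']); pickle.dump(s,open(f'pics/{name}.pkl','wb')); return s
def load(name): return pickle.load(open(f'pics/{name}.pkl','rb'))
def ray(s,uv,fish=False):
    K=s['camera_matrix'];T=np.array(s['cam_to_world'])
    x=(uv[0]-K[0][2])/K[0][0]; y=(uv[1]-K[1][2])/K[1][1]
    if fish:
        r=np.hypot(x,y); k=np.sin(r)/r if r>1e-9 else 1; d=np.array([x*k,-y*k,-np.cos(r)])
    else: d=np.array([x,-y,-1])
    d=T[:3,:3]@d; return T[:3,3],d/np.linalg.norm(d)
def onz(s,uv,z,fish=False):
    o,d=ray(s,uv,fish); return o+d*(z-o[2])/d[2]
def tri(rs):
    A=0;b=0
    for o,d in rs:
        P=np.eye(3)-np.outer(d,d);A=A+P;b=b+P@o
    p=np.linalg.solve(A,b); return p,[np.linalg.norm((np.eye(3)-np.outer(d,d))@(p-o)) for o,d in rs]
E
python3 - <<'E'
from h import *
a=snap('scene','s0');b=snap('top','t0');w=snap('wrist','w0')
for s in (a,b,w): print(np.round(s['camera_matrix'],1).tolist(),np.round(s['cam_to_world'],3).tolist())
cv2.imwrite('pics/st.png',cv2.resize(b['color'],(800,600),interpolation=cv2.INTER_CUBIC))
print(ctrl.get_obs())
E
```

```text
pics
[[495.7, 0.0, 255.6], [0.0, 495.7, 183.6], [0.0, 0.0, 1.0]] [[0.834, -0.376, 0.404, 0.984], [0.552, 0.58, -0.599, -0.608], [-0.009, 0.722, 0.691, 0.808], [0.0, 0.0, 0.0, 1.0]]
[[394.0, 0.0, 255.6], [0.0, 394.0, 187.6], [0.0, 0.0, 1.0]] [[-0.002, 0.99, -0.14, 0.445], [-1.0, -0.001, 0.009, 0.039], [0.009, 0.14, 0.99, 0.898], [0.0, 0.0, 0.0, 1.0]]
[[297.3, 0.0, 253.4], [0.0, 297.3, 195.7], [0.0, 0.0, 1.0]] [[-0.408, 0.883, 0.233, 0.338], [-0.913, -0.395, -0.102, 0.588], [0.002, -0.255, 0.967, 0.384], [0.0, 0.0, 0.0, 1.0]]
{'clock': 0.15, 'joint_pos': array([ 8.23946128e+01,  2.05791470e+01,  6.48177723e-01, -1.43531108e-02,
       -7.01365894e+01, -1.65079385e+01]), 'qvel': array([-0.01335641, -0.11117712,  0.17776238, -0.07311356, -0.01899622,
       -0.06782456]), 'tau': array([-1.57716542e-03, -5.83274460e+01,  2.93291885e+01,  7.00121462e+00,
        8.80373991e-03, -1.02643055e-04]), 'tool_pos': array([0.27563995, 0.61579168, 0.24488895]), 'orientation': array([ 1.79931391e+02, -6.25963529e-03, -2.41182068e+01]), 'force': array([-0.31391046,  0.5782945 , -1.02227782]), 'moment': array([-0.038061  , -0.0285581 , -0.01245996]), 'gripper_force': 0.0, 'opening': 0.08781145751967417}
```

View pics/st.png

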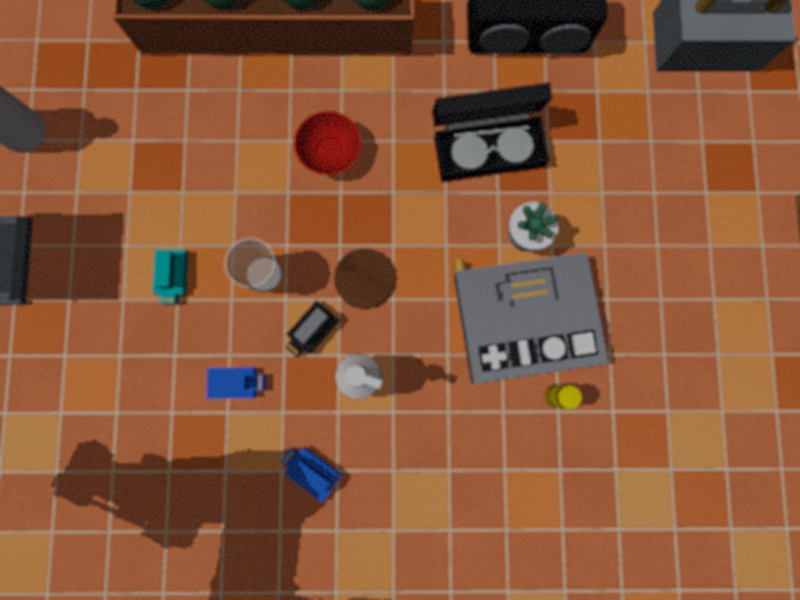

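View pics/s0.png

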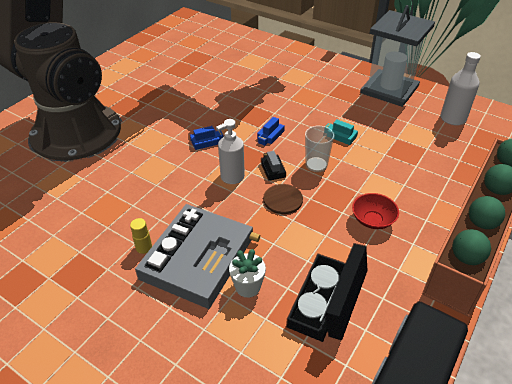

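Top picture (800x600): console at about (530,318) with the keys in order, left to right: cross (494,356), bar (524,352), round (554,347), square (584,344). Pocket at about (530,287), with its notch to the left. Battery-shaped candidates: black (312,328), teal (170,275), blue (235,383) and blue (312,474). The black one fits the description. I'll confirm it, and the direction of its nose, in enlarged crops.

Run:
```python
from h import *
b=load('t0')['color'];a=load('s0')['color']
def c(im,x,y,w,h,k): return cv2.resize(im[y:y+h,x:x+w],(w*k,h*k),interpolation=cv2.INTER_CUBIC)
# left: top 170..230,185..235 x6 ; right: scene 250..300,140..190
L=c(b,165,180,65,55,6);R=c(a,245,140,65,55,6)
top=np.hstack([L,R]) #780x330
cv2.imwrite('pics/c1.png',top)
cv2.imwrite('pics/c2.png',np.vstack([c(b,285,155,110,95,5)]))
cv2.imwrite('pics/c3.png',c(a,130,195,135,115,5))
```

```text
(no output)
```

View pics/c1.png

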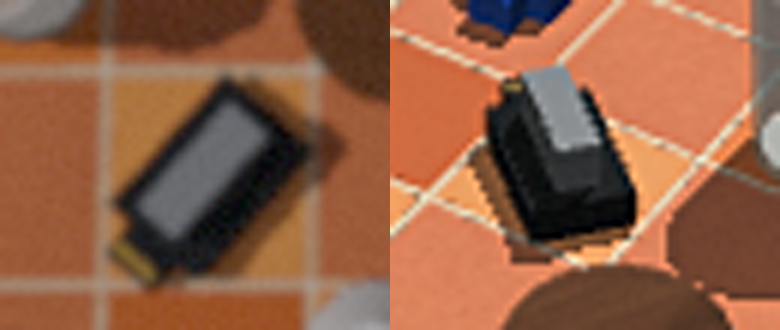

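View pics/c2.png

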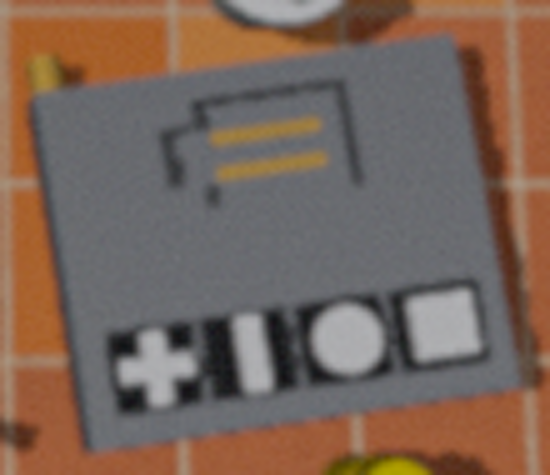

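View pics/c3.png

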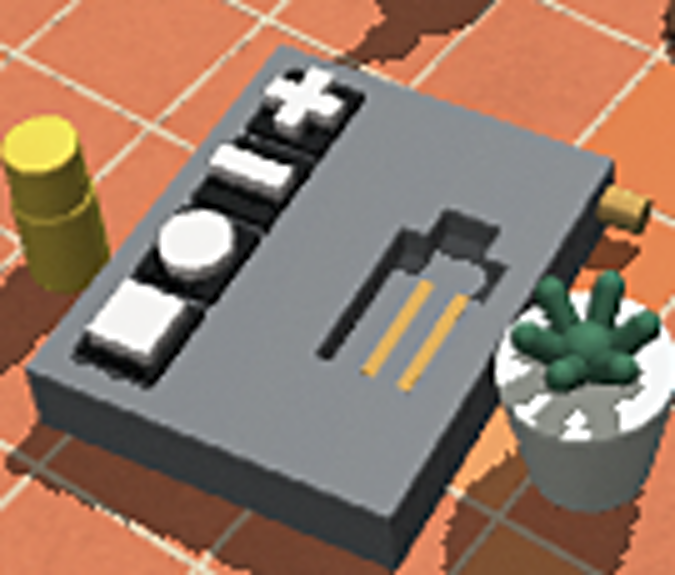

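Black battery confirmed: grey rib on top, gold contact on the nose, which points lower-left in the top view (-x, +y). In the crop its rib-top corners are (230,97), (272,137), (175,240) and (134,205). On the console the notch is on +y and the keys from +y to -y are cross, bar, round, square. Next I'll triangulate.

Run:
```python
from h import *
t=load('t0');s=load('s0')
def u(p,off,k): return [(p[0]+.5)/k-.5+off[0],(p[1]+.5)/k-.5+off[1]]
T=lambda p,o,k:ray(t,u(p,o,k)); S=lambda p,o,k:ray(s,u(p,o,k))
def show(n,pt,ps,ot,os_,k):
    p,r=tri([T(pt,ot,k),S(ps,os_,k)]); print(n,np.round(p*1000,1),np.round(np.array(r)*1000,1)); return p
P={}
for n,a,b in [('ribA',(230,97),(605,142)),('ribB',(272,137),(563,152)),('ribC',(175,240),(523,73)),('ribD',(134,205),(563,67))]:
    P[n]=show(n,a,(b[0]-390,b[1]),(165,180),(245,140),6)
for n,a,b in [('FL',(88,450),(283,45)),('RL',(32,97),(613,160)),('RR',(455,35),(392,517)),('FR',(522,385),(28,373)),('round',(347,338),(197,243)),('square',(443,324),(139,321)),('bar',(257,352),(252,166)),('cross',(157,367),(307,98)),
  ('gold1L',(213,137),(428,284)),('gold1R',(322,124),(367,374))]:
    P[n]=show(n,a,b,(285,155),(130,195),5)
# rib at z=.04 from top
for p in [(230,97),(272,137),(175,240),(134,205)]: print(np.round(onz(t,u(p,(165,180),6),.04)*1000,1))
for p in [(115,243),(158,278)]: print('nose',np.round(onz(t,u(p,(165,180),6),.018)*1000,1))
for p in [(88,450),(32,97),(455,35),(522,385)]: print('con',np.round(onz(t,u(p,(285,155),5),.036)*1000,1))
for p in [(347,338),(443,324),(257,352),(157,367)]: print('key',np.round(onz(t,u(p,(285,155),5),.048)*1000,1))
```

```text
ribA [547.6 145.3  41.7] [1.5 1.5]
ribB [534.8 131.3  40.2] [0.6 0.6]
ribC [496.4 165.1  39.1] [0.8 0.8]
ribD [508.  179.5  37.8] [2.3 2.3]
FL [441.3 -71.2  34.1] [1.8 1.8]
RL [597.5 -48.6  34.3] [1. 1.]
RR [ 626.  -237.5   36.3] [0. 0.]
FR [ 469.7 -261.2   34.3] [0.9 0.9]
round [ 489.4 -182.6   45.3] [1.3 1.3]
square [ 495.7 -224.4   45.1] [1. 1.]
bar [ 483.7 -142.2   49.1] [0.7 0.7]
cross [477.4 -99.3  47.1] [0.7 0.7]
gold1L [ 574.9 -134.6   28.8] [8.2 8.2]
gold1R [ 581.3 -183.3   29. ] [7.5 7.5]
[549.  146.5  40. ]
[534.3 130.9  40. ]
[496.9 165.5  40. ]
[509.6 180.6  40. ]
nose [497.2 190.9  18. ]
nose [484.2 174.7  18. ]
con [442.6 -69.8  36. ]
con [598.  -47.8  36. ]
con [ 626.  -237.6   36. ]
con [ 470.3 -259.9   36. ]
key [ 490.3 -181.    48. ]
key [ 496.2 -222.8   48. ]
key [ 484.3 -142.    48. ]
key [478.  -98.7  48. ]
```

Run:
```python
from h import *
t=load('t0');s=load('s0');b=t['color'];a=s['color']
def c(im,x,y,w,h,k): return cv2.resize(im[y:y+h,x:x+w],(w*k,h*k),interpolation=cv2.INTER_CUBIC)
cv2.imwrite('pics/c4.png',np.hstack([c(b,140,145,125,115,3),c(a,210,100,125,115,3)]))
```

```text
(no output)
```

View pics/c4.png

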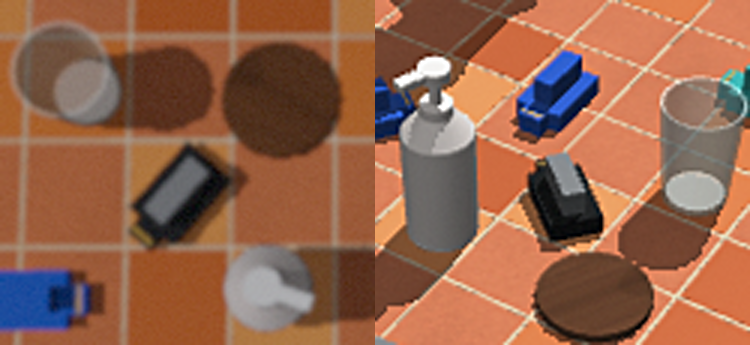

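The crop shows the tumbler (rim (60,68), base (88,92)), the dispenser (body (268,288), head (262,285), spout tip (308,298)), the coaster (283,99), and the battery between them. I'll put these in the battery frame to check gripper clearance.

Run:
```python
from h import *
t=load('t0')
u=lambda p:[(p[0]+.5)/3-.5+140,(p[1]+.5)/3-.5+145]
c=np.array([522,155.6]);th=np.radians(48.4);R=np.array([[np.cos(th),np.sin(th)],[-np.sin(th),np.cos(th)]])
for n,p,z in [('tumbase',(88,92),0),('tumrim',(60,68),.095),('disp body',(268,288),.11),('head',(262,285),.16),('spout',(310,298),.155),('coaster',(283,99),.009),('blue',(40,300),.02)]:
    q=onz(t,u(p),z)[:2]*1000; print(n,np.round(q),'batt frame',np.round(R@(q-c)))
```

```text
tumbase [601. 230.] batt frame [109. -10.]
tumrim [602. 230.] batt frame [109. -10.]
disp body [451.  85.] batt frame [-100.    6.]
head [452.  85.] batt frame [-99.   5.]
spout [444.  56.] batt frame [-126.   -8.]
coaster [594.  80.] batt frame [  -8. -104.]
blue [443. 257.] batt frame [ 23. 126.]
```

Gripping across the narrow rib would put the 193 mm body into the dispenser and the tumbler. I'll grip the rib along its 50 mm length instead (tool y along battery y, tool yaw 48.4°), which leaves over 30 mm on each side. I'll go to hover now.

Request:
{"api": "move_arm", "payload": {
  "motion": [
    [[413, 319, 0], [0, 0, -72.5], 0],
    [[413, 319, 0], [0, 0, -72.5], 0],
    [[413, 319, 0], [0, 0, -72.5], 0],
    [[413, 319, 0], [0, 0, -72.5], 0],
    [[413, 319, 0], [0, 0, -72.5], 0],
    [[413, 319, 0], [0, 0, -72.5], 0],
    [[413, 319, 0], [0, 0, -72.5], 0],
    [[413, 319, 0], [0, 0, -72.5], 0],
    [[413, 319, 0], [0, 0, -72.5], 0],
    [[413, 319, 0], [0, 0, -72.5], 0]
  ]
}}

```text
clock: 0.98
tool_pos: [0.4679, 0.2573, 0.2457]
orientation: [-180.0, -0.0, 45.8]
force: [-0.1, 1.3, 0.1]
opening: 0.0876
gripper_force: 0.0
```

Request:
{"api": "move_arm", "payload": {
  "motion": [
    [[-17, 50, 0], [0, 0, -0.9], 0],
    [[-35, 99, 0], [0, 0, -0.9], 0],
    [[-35, 99, 0], [0, 0, -0.9], 0],
    [[-35, 99, 0], [0, 0, -0.9], 0],
    [[-35, 99, 0], [0, 0, -0.9], 0]
  ]
}}

```text
clock: 1.4
tool_pos: [0.5139, 0.1636, 0.2453]
orientation: [-180.0, 0.0, 46.2]
force: [-0.4, 0.4, 0.0]
opening: 0.0876
gripper_force: 0.0
```

Run:
```python
from h import *
w=snap('wrist','w1');o=ctrl.get_obs();print(o['tool_pos'],o['orientation'],o['joint_pos'],o['force'])
# predicted pixel of things
T=np.array(w['cam_to_world']);K=w['camera_matrix']
for z in (0,.04):
    p=T[:3,:3].T@(np.array([.522,.156,z])-T[:3,3]); r=np.arctan2(np.hypot(p[0],p[1]),-p[2]); print(K[0][2]+K[0][0]*r*p[0]/np.hypot(*p[:2]),K[1][2]-K[0][0]*r*p[1]/np.hypot(*p[:2]))
cv2.imwrite('pics/w1b.png',cv2.resize(w['color'],(800,600),interpolation=cv2.INTER_CUBIC))
```

```text
[0.51358114 0.16448708 0.24537182] [-1.79987074e+02  1.54601713e-02  4.63242173e+01] [ 3.85852225e+01  7.78339778e+00 -1.64665448e+01 -1.17625185e-02
 -6.57671178e+01  9.77438225e+01] [0.51582054 0.07309817 0.00739717]
261.75070052606577 171.38327774648783
262.65501829348966 177.3143040362176
```

View pics/w1b.png

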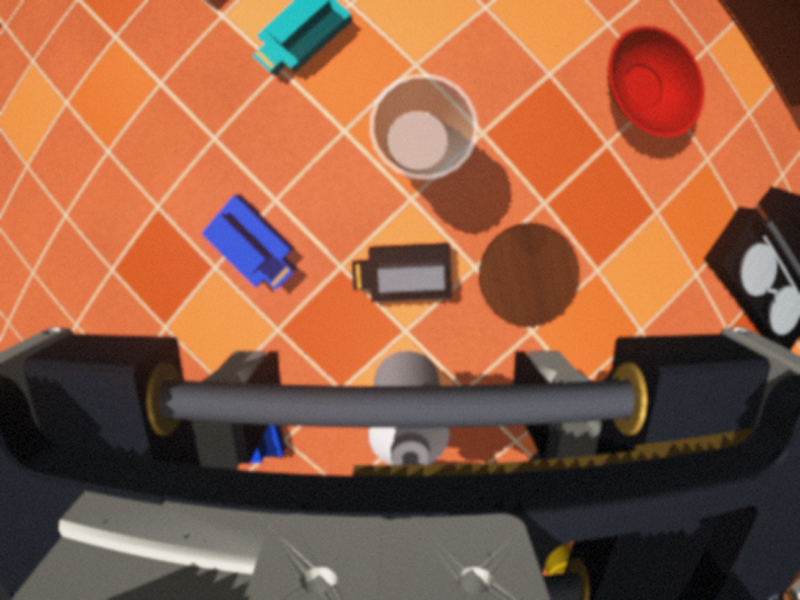

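The wrist view shows the battery with its rib corners at (377,268), (445,265), (446,289), (378,292) and its nose to the left at (355,276). The fingers lie clear of everything.

```bash
cat >> h.py <<'E'
def rel(target,yaw,o=None):
    "tool-frame shift in mm and z turn in deg to world target (mm)"
    o=o or ctrl.get_obs(); p=np.array(o['tool_pos'])*1000; y0=o['orientation'][2]
    from scipy.spatial.transform import Rotation as Ro
    R=Ro.from_euler('xyz',o['orientation'],degrees=True).as_matrix()
    print('shift',np.round(R.T@(np.array(target)-p),1),'turn',np.round((Ro.from_matrix(R).inv()*Ro.from_euler('xyz',[180,0,yaw],degrees=True)).as_rotvec(degrees=True),2))
E
python3 - <<'E'
from h import *
w=load('w1');t=load('t0')
k=1.5625;u=lambda p:[(p[0]+.5)/k-.5,(p[1]+.5)/k-.5]
cs=[onz(w,u(p),.04,True)[:2]*1000 for p in [(377,268),(445,265),(446,289),(378,292)]]
for c in cs: print(np.round(c,1))
m=np.mean(cs,0); d=(cs[0]+cs[3]-cs[1]-cs[2])/2; e=(cs[0]+cs[1]-cs[2]-cs[3])/2
print('centre',m,'len',np.hypot(*d),'wid',np.hypot(*e),'yaw',np.degrees(np.arctan2(d[1],d[0]))-90)
n=onz(w,u((355,276)),.012,True)*1000;print('nose',n)
v=lambda p:[(p[0]+.5)/6-.5+165,(p[1]+.5)/6-.5+180]
p,r=tri([ray(w,u((411.5,278.5)),True),ray(t,v((203,170)))]);print('tri',p*1000,np.array(r)*1000)
b=np.array([.6,.23]);print('tumbler base wrist',onz(w,u((418,141)),0,True)*1000)
rel([522,155.6,100],48.4)
E
```

```text
[508.6 178.8]
[547.3 145. ]
[535.4 130.8]
[496.2 164.9]
centre [521.85965722 154.87741911] len 51.66630919303725 wid 18.60520538845675 yaw 48.95295860826204
nose [486.61480362 183.73681061  12.        ]
tri [522.11019139 155.41159881  42.77337809] [0.05098999 0.05098999]
tumbler base wrist [600.29335701 228.07513724   0.        ]
shift [ -0.6  12.3 145.4] turn [-0.01  0.02 -2.08]
```

Request:
{"api": "move_arm", "payload": {
  "motion": [
    [[-1, 12.5, 0], [0, 0, -2.4], 0],
    [[-1, 12.5, 30], [0, 0, -2.4], 0],
    [[-1, 12.5, 60], [0, 0, -2.4], 0],
    [[-1, 12.5, 90], [0, 0, -2.4], 0],
    [[-1, 12.5, 120], [0, 0, -2.4], 0],
    [[-1, 12.5, 150], [0, 0, -2.4], 0],
    [[-1, 12.5, 170], [0, 0, -2.4], 0],
    [[-1, 12.5, 170], [0, 0, -2.4], 0]
  ]
}}

```text
clock: 2.12
tool_pos: [0.519, 0.1552, 0.0714]
orientation: [-179.9, 0.4, 48.9]
force: [-0.6, -0.0, -0.0]
opening: 0.0874
gripper_force: 0.0
```

Run:
```python
from h import *
rel([522,155.3,41],48.7)
```

```text
shift [ 2.2  2.3 30.4] turn [-0.13  0.4   0.16]
```

Request:
{"api": "move_arm", "payload": {
  "motion": [
    [[0, 0, 0], [0, 0, 0], 0],
    [[0, 0, 0], [0, 0, 0], 0],
    [[0, 0, 0], [0, 0, 0], 0]
  ]
}}

```text
clock: 2.37
tool_pos: [0.5229, 0.1567, 0.0773]
orientation: [180.0, -0.2, 48.9]
force: [0.4, -0.4, 0.2]
opening: 0.0877
gripper_force: 0.0
```

Run:
```python
from h import *
rel([522,155.3,41],48.7)
```

```text
shift [-1.7  0.2 36.3] turn [ 0.05 -0.16  0.17]
```

Request:
{"api": "move_arm", "payload": {
  "motion": [
    [[-0.3, 0.5, 12], [0, 0, 0], 0],
    [[-0.3, 0.5, 24], [0, 0, 0], 0],
    [[-0.3, 0.5, 34], [0, 0, 0], 0],
    [[-0.3, 0.5, 34], [0, 0, 0], 0],
    [[-0.3, 0.5, 34], [0, 0, 0], 0],
    [[-0.3, 0.5, 34], [0, 0, 0], 0]
  ]
}}

```text
clock: 2.87
tool_pos: [0.5227, 0.1553, 0.0424]
orientation: [180.0, -0.1, 48.8]
force: [0.1, 0.2, 1.0]
opening: 0.0876
gripper_force: 0.0
```

Run:
```python
from h import *
rel([522,155.3,41],48.7); print(ctrl.get_obs()['force'])
```

```text
shift [-0.5 -0.5  1.4] turn [ 0.02 -0.06  0.12]
[0.13777833 0.19806772 1.03011662]
```

Well aligned. Now I'll close on the rib.

Request:
{"api": "move_arm", "payload": {
  "motion": [
    [[-0.5, -0.3, 1], [0, 0, 0], 1],
    [[-0.5, -0.3, 1], [0, 0, 0], 1],
    [[-0.5, -0.3, 1], [0, 0, 0], 1],
    [[-0.5, -0.3, 1], [0, 0, 0], 1],
    [[-0.5, -0.3, 1], [0, 0, 0], 1],
    [[-0.5, -0.3, 1], [0, 0, 0], 1],
    [[-0.5, -0.3, 1], [0, 0, 0], 1],
    [[-0.5, -0.3, 1], [0, 0, 0], 1]
  ]
}}

```text
clock: 3.53
tool_pos: [0.5216, 0.1549, 0.0406]
orientation: [180.0, -0.0, 48.8]
force: [-0.6, -1.0, 0.3]
opening: 0.0497
gripper_force: 30.0
```

Request:
{"api": "move_arm", "payload": {
  "motion": [
    [[0, 0, -10], [0, 0, 0], 1],
    [[0, 0, -40], [0, 0, 0], 1],
    [[0, 0, -75], [0, 0, 0], 1],
    [[0, 0, -110], [0, 0, 0], 1],
    [[0, 0, -145], [0, 0, 0], 1],
    [[0, 0, -180], [0, 0, 0], 1],
    [[0, 0, -190], [0, 0, 0], 1],
    [[0, 0, -190], [0, 0, 0], 1]
  ]
}}

```text
clock: 4.2
tool_pos: [0.523, 0.1556, 0.235]
orientation: [179.9, -0.4, 48.8]
force: [-0.7, 1.4, -1.3]
opening: 0.0496
gripper_force: 30.0
```

Request:
{"api": "move_arm", "payload": {
  "motion": [
    [[-20, 25, 0], [0, 0, 4], 1],
    [[-40, 50, 0], [0, 0, 8], 1],
    [[-60, 74, 0], [0, 0, 13], 1],
    [[-80, 99, 0], [0, 0, 17], 1],
    [[-99, 123, 0], [0, 0, 21], 1],
    [[-119, 148, 0], [0, 0, 25], 1],
    [[-139, 172, 0], [0, 0, 29], 1],
    [[-159, 197, 0], [0, 0, 33], 1],
    [[-179, 222, 0], [0, 0, 37], 1],
    [[-197, 246, 0], [0, 0, 40.6], 1]
  ]
}}

```text
clock: 5.03
tool_pos: [0.5761, -0.1571, 0.2293]
orientation: [-180.0, 0.1, 8.0]
force: [1.4, -0.1, -1.9]
opening: 0.0496
gripper_force: 30.0
```

Request:
{"api": "move_arm", "payload": {
  "motion": [
    [[0, 0, 0], [0, 0, 0], 1],
    [[0, 0, 0], [0, 0, 0], 1],
    [[0, 0, 0], [0, 0, 0], 1],
    [[0, 0, 0], [0, 0, 0], 1],
    [[0, 0, 0], [0, 0, 0], 1],
    [[0, 0, 0], [0, 0, 0], 1]
  ]
}}

```text
clock: 5.53
tool_pos: [0.5769, -0.1545, 0.2307]
orientation: [-180.0, -0.0, 8.3]
force: [0.2, 0.3, -1.5]
opening: 0.0498
gripper_force: 30.0
```

Run:
```python
from h import *
w=snap('wrist','w2');o=ctrl.get_obs();print(o['tool_pos'],o['orientation'],o['force'],o['opening'])
rel([576.9,-155.7,130],8.2)
cv2.imwrite('pics/w2b.png',cv2.resize(w['color'],(800,600),interpolation=cv2.INTER_CUBIC))
```

```text
[ 0.5769871  -0.15458472  0.2307629 ] [-1.79999155e+02 -1.81220559e-02  8.29549584e+00] [ 0.04044987 -0.48038704 -1.72461956] 0.04958341475118382
shift [ -0.3   1.1 100.8] turn [-0.   -0.02  0.1 ]
```

View pics/w2b.png

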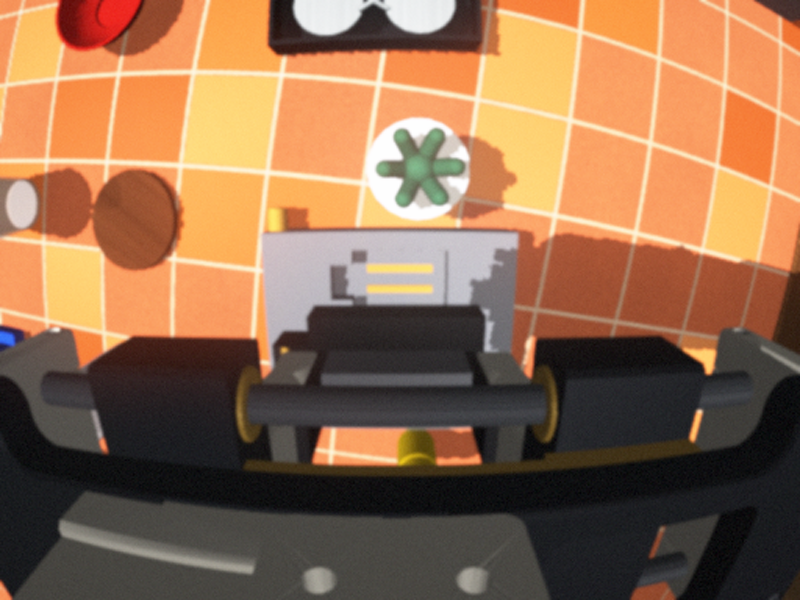

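The wrist view shows the held battery, the console's rear corners at (263,231) and (517,232), the pocket's right edge at x≈447, and the notch's left end at about (331,280). I'll use these to check the console pose.

Run:
```python
from h import *
w=load('w2');k=1.5625;u=lambda p:[(p[0]+.5)/k-.5,(p[1]+.5)/k-.5]
A=onz(w,u((263,231)),.036,True)*1000;B=onz(w,u((517,232)),.036,True)*1000
d=A-B;yaw=np.degrees(np.arctan2(d[1],d[0]))-90
print(A,B,np.hypot(*d[:2]),yaw)
th=np.radians(yaw);ex=np.array([np.cos(th),np.sin(th)]);ey=np.array([-np.sin(th),np.cos(th)])
O=(A+B)[:2]/2-70*ex;print('origin',O,'pocket',O+32*ex-8*ey)
for p,z in [((447,250),36),((447,300),36),((331,265),36),((331,297),36)]: 
    q=onz(w,u(p),z/1000,True)[:2]*1000-(O+32*ex-8*ey); print('in pocket',q@ex,q@ey)
# edge detection of rear edge rows for precision
g=cv2.cvtColor(w['color'],cv2.COLOR_BGR2HSV)[:,:,1].astype(float)
for x in (190,215,300,320): print(x, 135+np.argmin(np.diff(g[135:165,x])))
r=cv2.cvtColor(w['color'],cv2.COLOR_BGR2HSV)[165,:,1].astype(float);dd=np.diff(r);print('left',150+np.argmin(dd[150:185]),'right',315+np.argmax(dd[315:345]))
```

```text
[600.29714337 -51.45448045  36.        ] [ 626.50045007 -237.05470963   36.        ] 187.4408129348642 8.035989594433275
origin [ 544.08616496 -154.04025186] pocket [ 576.89030026 -157.48825237]
in pocket 23.505775438913624 -33.82647845278277
in pocket -13.994768254584221 -34.90132840924897
in pocket 12.027681183818359 50.90978141881701
in pocket -12.151449771453715 51.52927553488422
190 146
215 146
300 146
320 147
left 163 right 330
```

Request:
{"api": "move_arm", "payload": {
  "motion": [
    [[-0.3, 2, 30], [0, 0, 0.1], 1],
    [[-0.3, 2, 60], [0, 0, 0.1], 1],
    [[-0.3, 2, 90], [0, 0, 0.1], 1],
    [[-0.3, 2, 115], [0, 0, 0.1], 1],
    [[-0.3, 2, 135], [0, 0, 0.1], 1],
    [[-0.3, 2, 147], [0, 0, 0.1], 1],
    [[-0.3, 2, 147], [0, 0, 0.1], 1],
    [[-0.3, 2, 147], [0, 0, 0.1], 1],
    [[-0.3, 2, 147], [0, 0, 0.1], 1],
    [[-0.3, 2, 147], [0, 0, 0.1], 1]
  ]
}}

```text
clock: 6.42
tool_pos: [0.5779, -0.1573, 0.085]
orientation: [180.0, -0.1, 8.1]
force: [0.5, -0.6, -1.3]
opening: 0.0497
gripper_force: 30.0
```

Run:
```python
from h import *
s=snap('scene','s2');w=snap('wrist','w3');o=ctrl.get_obs();print(o['tool_pos'],o['orientation'],o['force'],o['opening'])
rel([576.5,-156.5,76.6],8.1)
c=lambda im,x,y,ww,h,k: cv2.resize(im[y:y+h,x:x+ww],(ww*k,h*k),interpolation=cv2.INTER_CUBIC)
A=c(s['color'],160,190,130,140,4);B=c(w['color'],120,110,230,140,3)
cv2.imwrite('pics/v9.png',np.vstack([np.pad(c(w['color'],100,100,266,90,3),((0,0),(0,2),(0,0))),np.pad(c(s['color'],160,210,200,82,4),((0,0),(0,0),(0,0)))])[:600])
```

```text
[ 0.57766799 -0.15735567  0.08484285] [ 1.79984335e+02 -1.21466102e-01  8.12312700e+00] [-1.54569427 -0.13661765 -2.10579567] 0.04960529457794885
shift [-1.1 -1.   8.2] turn [ 0.02 -0.12  0.02]
```

View pics/v9.png

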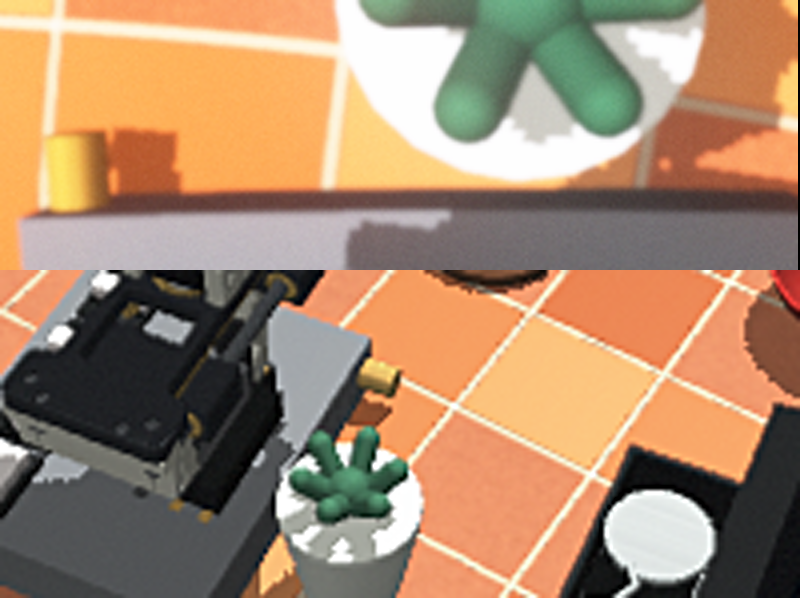

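The view shows the battery hovering over the pocket and the succulent clear of everything. I'll descend gently and watch the force.

Request:
{"api": "move_arm", "payload": {
  "motion": [
    [[-0.7, -0.6, 3], [0, 0, 0], 1],
    [[-0.7, -0.6, 6], [0, 0, 0], 1],
    [[-0.7, -0.6, 8], [0, 0, 0], 1],
    [[-0.7, -0.6, 10], [0, 0, 0], 1],
    [[-0.7, -0.6, 12], [0, 0, 0], 1],
    [[-0.7, -0.6, 12], [0, 0, 0], 1],
    [[-0.7, -0.6, 12], [0, 0, 0], 1]
  ]
}}

```text
clock: 7.1
tool_pos: [0.5761, -0.157, 0.0713]
orientation: [-180.0, 0.0, 8.1]
force: [-0.0, 0.1, -1.8]
opening: 0.0498
gripper_force: 30.0
```

Run:
```python
from h import *
o=ctrl.get_obs();print(o['tool_pos'],o['orientation'],o['force'],o['moment'])
rel([576.5,-156.5,60.6],8.1)
```

```text
[ 0.57607873 -0.15697008  0.0713229 ] [-1.79999469e+02  2.58516396e-02  8.11163090e+00] [-0.04799247  0.14295224 -1.77421617] [-0.08512447  0.02966766 -0.01135803]
shift [ 0.5 -0.4 10.7] turn [-0.    0.03  0.01]
```

It has entered the pocket (underside at 31 mm, no contact force), so I'll carry on down.

Request:
{"api": "move_arm", "payload": {
  "motion": [
    [[0.2, -0.2, 2], [0, 0, 0], 1],
    [[0.2, -0.2, 4], [0, 0, 0], 1],
    [[0.2, -0.2, 6], [0, 0, 0], 1],
    [[0.2, -0.2, 8], [0, 0, 0], 1],
    [[0.2, -0.2, 9.5], [0, 0, 0], 1],
    [[0.2, -0.2, 10.5], [0, 0, 0], 1],
    [[0.2, -0.2, 10.5], [0, 0, 0], 1],
    [[0.2, -0.2, 10.5], [0, 0, 0], 1]
  ]
}}

```text
clock: 7.77
tool_pos: [0.5763, -0.1567, 0.061]
orientation: [180.0, 0.0, 8.1]
force: [0.3, 0.8, -1.8]
opening: 0.0496
gripper_force: 30.0
```

Request:
{"api": "move_arm", "payload": {
  "motion": [
    [[0, 0, 0.6], [0, 0, 0], 1],
    [[0, 0, 0.6], [0, 0, 0], 1],
    [[0, 0, 0.6], [0, 0, 0], 1]
  ]
}}

```text
clock: 8.02
tool_pos: [0.5765, -0.1567, 0.0607]
orientation: [180.0, -0.0, 8.1]
force: [0.1, -0.7, 0.3]
opening: 0.05
gripper_force: 30.0
```

Request:
{"api": "move_arm", "payload": {
  "motion": [
    [[0, 0, 0], [0, 0, 0], 0.2],
    [[0, 0, 0], [0, 0, 0], 0.1],
    [[0, 0, 0], [0, 0, 0], 0.1],
    [[0, 0, 0], [0, 0, 0], 0.1],
    [[0, 0, 0], [0, 0, 0], 0.1],
    [[0, 0, 0], [0, 0, 0], 0.1]
  ]
}}

```text
clock: 8.52
tool_pos: [0.5764, -0.1567, 0.0605]
orientation: [180.0, -0.0, 8.1]
force: [-0.2, -0.0, 0.4]
opening: 0.0781
gripper_force: 0.0
```

Request:
{"api": "move_arm", "payload": {
  "motion": [
    [[0, 0, -10], [0, 0, 0], 0.1],
    [[0, 0, -30], [0, 0, 0], 0.1],
    [[0, 0, -60], [0, 0, 0], 0.1],
    [[0, 0, -90], [0, 0, 0], 0.1],
    [[0, 0, -110], [0, 0, 0], 0.1],
    [[-60, 0, -110], [0, 0, 0], 1],
    [[-90, 0, -110], [0, 0, 0], 1],
    [[-90, 0, -110], [0, 0, 0], 1],
    [[-90, 0, -110], [0, 0, 0], 1],
    [[-90, 0, -110], [0, 0, 0], 1]
  ]
}}

```text
clock: 9.35
tool_pos: [0.4873, -0.1696, 0.1718]
orientation: [180.0, -0.1, 8.1]
force: [0.5, -0.1, 0.6]
opening: 0.0512
gripper_force: 0.0
```

Run:
```python
from h import *
w=snap('wrist','w4');s=snap('scene','s4');o=ctrl.get_obs();print(o['tool_pos'],o['orientation'],o['force'],o['opening'],o['clock'])
c=lambda im,x,y,ww,h,k: cv2.resize(im[y:y+h,x:x+ww],(ww*k,h*k),interpolation=cv2.INTER_CUBIC)
cv2.imwrite('pics/v10.png',np.vstack([c(w['color'],150,100,200,90,4),c(s['color'],130,220,200,60,4)]))
```

```text
[ 0.48820874 -0.16941163  0.17110366] [ 1.79980337e+02 -6.81762451e-02  8.12224298e+00] [-0.35837952  0.97012663 -0.89404831] 0.04295335680015601 9.45
```

View pics/v10.png

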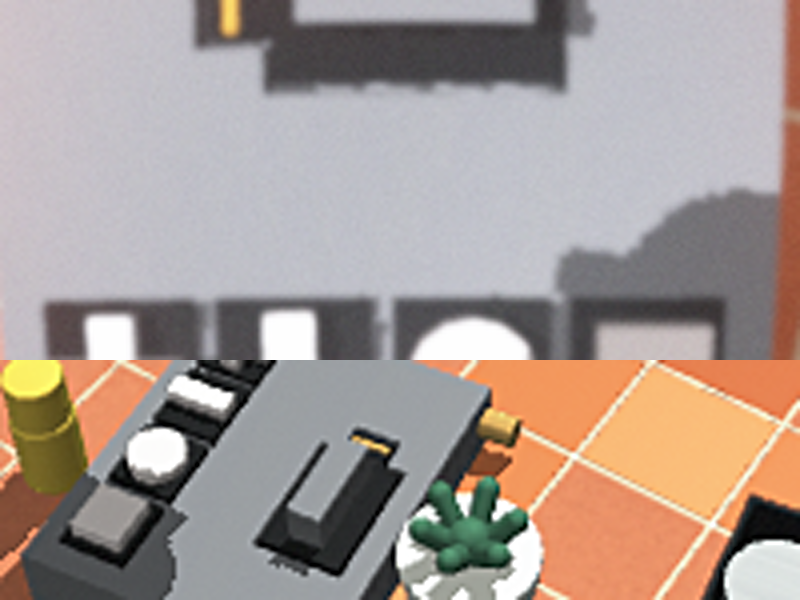

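The battery is seated flat with its nose in the notch. In the wrist crop the key housings' rear edges lie at row ≈300, with centres at x≈122 (cross), 297 (bar), 476 (round) and 648 (square). I'll turn the gripper 90° so the closed fingers are narrow along the key row.

Request:
{"api": "move_arm", "payload": {
  "motion": [
    [[0, 0, 0], [0, 0, 7], 1],
    [[0, 0, 0], [0, 0, 14], 1],
    [[0, 0, 0], [0, 0, 21], 1],
    [[0, 0, 0], [0, 0, 28], 1],
    [[0, 0, 0], [0, 0, 35], 1],
    [[0, 0, 0], [0, 0, 42], 1],
    [[0, 0, 0], [0, 0, 49], 1],
    [[0, 0, 0], [0, 0, 56], 1],
    [[0, 0, 0], [0, 0, 63], 1],
    [[0, 0, 0], [0, 0, 70], 1]
  ]
}}

```text
clock: 10.28
tool_pos: [0.4882, -0.1693, 0.1702]
orientation: [180.0, 0.0, -62.2]
force: [-0.2, 0.3, -0.3]
opening: 0.0001
gripper_force: 0.0
```

Request:
{"api": "move_arm", "payload": {
  "motion": [
    [[0, 0, 0], [0, 0, 7], 1],
    [[0, 0, 0], [0, 0, 14], 1],
    [[0, 0, 0], [0, 0, 20], 1],
    [[0, 0, 0], [0, 0, 20], 1],
    [[0, 0, 0], [0, 0, 20], 1],
    [[0, 0, 0], [0, 0, 20], 1],
    [[0, 0, 0], [0, 0, 20], 1]
  ]
}}

```text
clock: 10.87
tool_pos: [0.4875, -0.1694, 0.1703]
orientation: [180.0, -0.0, -81.7]
force: [0.1, -0.1, -0.2]
opening: 0.0002
gripper_force: 0.0
```

Run:
```python
from h import *
w=load('w4');u=lambda p:[(p[0]+.5)/4-.5+150,(p[1]+.5)/4-.5+100]
th=np.radians(8.1);ex=np.array([np.cos(th),np.sin(th)]);ey=np.array([-np.sin(th),np.cos(th)])
for n,x in [('cross',122),('bar',297),('round',476),('square',648)]:
    print(n,onz(w,u((x,300)),.040,True)[:2]*1000-18*ex)
O=np.array([544.1,-153.2])
for n,k in [('cross',63),('bar',21),('round',-21),('square',-63)]: print('model',n,O-58*ex+k*ey)
o=ctrl.get_obs();print(o['tool_pos'],o['orientation'],o['opening'],o['force'])
rel([*(O-58*ex-21*ey),72],-81.9)
```

```text
cross [ 477.64179314 -100.93317316]
bar [ 483.23793436 -142.47370393]
round [ 489.09303459 -183.70950689]
square [ 495.08725882 -223.87199707]
model cross [477.80185024 -99.00078102]
model bar [ 483.71970198 -140.58177464]
model round [ 489.63755372 -182.16276826]
model square [ 495.55540546 -223.74376189]
[ 0.487516   -0.16937471  0.17033461] [ 1.79984506e+02 -1.15851947e-03 -8.17406007e+01] 0.0001600743532013722 [ 0.05502589 -0.05216243 -0.1843544 ]
shift [13.  -0.3 98.3] turn [ 0.02 -0.    0.16]
```

Request:
{"api": "move_arm", "payload": {
  "motion": [
    [[13.6, 0, 30], [0, 0, 0], 1],
    [[13.6, 0, 60], [0, 0, 0], 1],
    [[13.6, 0, 85], [0, 0, 0], 1],
    [[13.6, 0, 97], [0, 0, 0], 1],
    [[13.6, 0, 97], [0, 0, 0], 1],
    [[13.6, 0, 97], [0, 0, 0], 1],
    [[13.6, 0, 97], [0, 0, 0], 1]
  ]
}}

```text
clock: 11.45
tool_pos: [0.49, -0.183, 0.0745]
orientation: [-179.9, -0.0, -81.8]
force: [0.1, 0.1, 0.4]
opening: 0.0006
gripper_force: 0.0
```

Request:
{"api": "move_arm", "payload": {
  "motion": [
    [[0, 0, 3], [0, 0, 0], 1],
    [[0, 0, 6], [0, 0, 0], 1],
    [[0, 0, 9], [0, 0, 0], 1],
    [[0, 0, 11], [0, 0, 0], 1],
    [[0, 0, 12], [0, 0, 0], 1],
    [[0, 0, 12], [0, 0, 0], 1],
    [[0, 0, 12], [0, 0, 0], 1],
    [[0, 0, 12], [0, 0, 0], 1]
  ]
}}

```text
clock: 12.12
tool_pos: [0.4899, -0.1829, 0.0619]
orientation: [-179.9, -0.0, -81.9]
force: [3.6, 0.4, 4.4]
opening: 0.0004
gripper_force: 2.0
```

Request:
{"api": "move_arm", "payload": {
  "motion": [
    [[0, 0, 1], [0, 0, 0], 1],
    [[0, 0, 1.5], [0, 0, 0], 1],
    [[0, 0, 1.5], [0, 0, 0], 1],
    [[0, 0, 1.5], [0, 0, 0], 1]
  ]
}}

```text
clock: 12.45
tool_pos: [0.49, -0.1829, 0.0611]
orientation: [-179.9, -0.0, -81.9]
force: [-1.1, 2.3, 14.1]
opening: 0.0006
gripper_force: 7.0
```

Bottomed out (14 N). Up, then over to the bar.

Request:
{"api": "move_arm", "payload": {
  "motion": [
    [[0, 0, -10], [0, 0, 0], 1],
    [[0, 0, -22], [0, 0, 0], 1],
    [[0, 0, -22], [0, 0, 0], 1],
    [[-20, 0, -22], [0, 0, 0], 1],
    [[-41.8, 0, -22], [0, 0, 0], 1],
    [[-41.8, 0, -16], [0, 0, 0], 1],
    [[-41.8, 0, -16], [0, 0, 0], 1],
    [[-41.8, 0, -16], [0, 0, 0], 1],
    [[-41.8, 0, -16], [0, 0, 0], 1]
  ]
}}

```text
clock: 13.2
tool_pos: [0.483, -0.1419, 0.0757]
orientation: [179.9, 0.0, -81.9]
force: [-0.1, -0.1, -0.1]
opening: 0.0004
gripper_force: 0.0
```

Run:
```python
from h import *
print(ctrl.get_obs()['tool_pos'],ctrl.get_obs()['force'])
rel([483.5,-141.5,61],-81.9)
```

```text
[ 0.48297876 -0.14193189  0.07566915] [-0.10146471 -0.12439845 -0.12822974]
shift [-0.4 -0.6 14.7] turn [ 0.06  0.   -0.  ]
```

Request:
{"api": "move_arm", "payload": {
  "motion": [
    [[0, 0, 4], [0, 0, 0], 1],
    [[0, 0, 8], [0, 0, 0], 1],
    [[0, 0, 11], [0, 0, 0], 1],
    [[0, 0, 14], [0, 0, 0], 1],
    [[0, 0, 15.5], [0, 0, 0], 1],
    [[0, 0, 15.5], [0, 0, 0], 1],
    [[0, 0, 15.5], [0, 0, 0], 1],
    [[0, 0, 15.5], [0, 0, 0], 1]
  ]
}}

```text
clock: 13.87
tool_pos: [0.4834, -0.1419, 0.0612]
orientation: [-180.0, -0.0, -81.9]
force: [-2.9, 0.0, 11.2]
opening: 0.0004
gripper_force: 5.5
```

Bar bottomed. Next is the square: up at least 20 mm (crossing over the round key), then +84 mm.

Request:
{"api": "move_arm", "payload": {
  "motion": [
    [[0, 0, -10], [0, 0, 0], 1],
    [[0, 0, -24], [0, 0, 0], 1],
    [[0, 0, -24], [0, 0, 0], 1],
    [[25, 0, -24], [0, 0, 0], 1],
    [[55, 0, -24], [0, 0, 0], 1],
    [[83.5, 0, -24], [0, 0, 0], 1],
    [[83.5, 0, -24], [0, 0, 0], 1],
    [[83.5, 0, -16], [0, 0, 0], 1],
    [[83.5, 0, -16], [0, 0, 0], 1],
    [[83.5, 0, -16], [0, 0, 0], 1]
  ]
}}

```text
clock: 14.7
tool_pos: [0.4942, -0.2235, 0.0756]
orientation: [179.9, 0.0, -81.9]
force: [-0.7, 0.0, 0.5]
opening: 0.0001
gripper_force: 0.0
```

Run:
```python
from h import *
print(ctrl.get_obs()['tool_pos'],ctrl.get_obs()['force'])
rel([495.3,-224.3,61],-81.9)
```

```text
[ 0.49416029 -0.22353625  0.07556876] [-0.67899175  0.0184706   0.49740507]
shift [ 0.9 -1.  14.6] turn [0.1  0.04 0.02]
```

Request:
{"api": "move_arm", "payload": {
  "motion": [
    [[0, 0, 4], [0, 0, 0], 1],
    [[0, 0, 8], [0, 0, 0], 1],
    [[0, 0, 11], [0, 0, 0], 1],
    [[0, 0, 14], [0, 0, 0], 1],
    [[0, 0, 15.5], [0, 0, 0], 1],
    [[0, 0, 15.5], [0, 0, 0], 1],
    [[0, 0, 15.5], [0, 0, 0], 1],
    [[0, 0, 15.5], [0, 0, 0], 1]
  ]
}}

```text
clock: 15.37
tool_pos: [0.4952, -0.2237, 0.0613]
orientation: [-180.0, 0.0, -81.9]
force: [-1.1, 4.4, 6.3]
opening: 0.0003
gripper_force: 3.0
```

Request:
{"api": "move_arm", "payload": {
  "motion": [
    [[0, 0, 1], [0, 0, 0], 1],
    [[0, 0, 1], [0, 0, 0], 1],
    [[0, 0, 1], [0, 0, 0], 1]
  ]
}}

```text
clock: 15.62
tool_pos: [0.4952, -0.2237, 0.0611]
orientation: [-180.0, -0.0, -81.9]
force: [-5.1, 6.1, 14.8]
opening: 0.0001
gripper_force: 7.4
```

Request:
{"api": "move_arm", "payload": {
  "motion": [
    [[0, 0, -10], [0, 0, 0], 1],
    [[0, 0, -22], [0, 0, 0], 1],
    [[0, 0, -22], [0, 0, 0], 1],
    [[-20, 0, -22], [0, 0, 0], 1],
    [[-41.5, 0, -22], [0, 0, 0], 1],
    [[-41.5, 0, -16], [0, 0, 0], 1],
    [[-41.5, 0, -16], [0, 0, 0], 1],
    [[-41.5, 0, -16], [0, 0, 0], 1],
    [[-41.5, 0, -16], [0, 0, 0], 1]
  ]
}}

```text
clock: 16.37
tool_pos: [0.4892, -0.1834, 0.0758]
orientation: [180.0, -0.0, -81.9]
force: [0.6, -0.5, -0.4]
opening: 0.0006
gripper_force: 0.0
```

Run:
```python
from h import *
print(ctrl.get_obs()['tool_pos'],ctrl.get_obs()['force'])
rel([489.4,-182.9,61],-81.9)
```

```text
[ 0.48922903 -0.18343916  0.07583348] [ 0.64184205 -0.51156324 -0.37031743]
shift [-0.5 -0.3 14.8] turn [ 0.02 -0.    0.  ]
```

Square bottomed at 14.8 N. Last comes the round key again, then retreat.

Request:
{"api": "move_arm", "payload": {
  "motion": [
    [[0, 0, 4], [0, 0, 0], 1],
    [[0, 0, 8], [0, 0, 0], 1],
    [[0, 0, 11], [0, 0, 0], 1],
    [[0, 0, 14], [0, 0, 0], 1],
    [[0, 0, 16], [0, 0, 0], 1],
    [[0, 0, 16], [0, 0, 0], 1],
    [[0, 0, 16], [0, 0, 0], 1],
    [[0, 0, 16], [0, 0, 0], 1],
    [[0, 0, 16], [0, 0, 0], 1]
  ]
}}

```text
clock: 17.12
tool_pos: [0.4894, -0.1835, 0.0611]
orientation: [-180.0, -0.0, -81.9]
force: [-4.3, 0.5, 14.9]
opening: 0.0007
gripper_force: 7.7
```

Request:
{"api": "move_arm", "payload": {
  "motion": [
    [[0, 0, -10], [0, 0, 0], 1],
    [[0, 0, -40], [0, 0, 0], 1],
    [[0, 0, -80], [0, 0, 0], 1],
    [[0, 0, -110], [0, 0, 0], 1],
    [[0, 0, -110], [0, 0, 0], 1],
    [[0, 0, -110], [0, 0, 0], 1],
    [[0, 0, -110], [0, 0, 0], 1]
  ]
}}

```text
clock: 17.7
tool_pos: [0.4887, -0.1829, 0.1697]
orientation: [180.0, 0.0, -81.9]
force: [-0.7, -0.3, -0.3]
opening: 0.0004
gripper_force: 0.0
```

```bash
python3 -c "
from plant import ctrl
print(ctrl.close_job())"
```

```text
the job is handed in; nothing more can be done
None
```

The battery is seated in the pocket with its nose in the notch. Round, bar, square and round were each pressed to the stop (11–15 N) in that order. The job went in at about 18 s of the 61 s, and no verdict came back.

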